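# Sort the bench after an incubation run

## Task

Clear up after the incubation run: lay both used Petri dishes flat and side by side in the red decontamination tray, stand both capped media bottles in the wire basket, and stand the empty conical flask in the white enamel drying tray. Carry everything upright and set each piece gently down on the floor of its tray or basket - nothing dropped, knocked over or stacked - and leave the wash bottle and the timer where they are.

Things in the scene. Friction and masses are not known exactly. Their poses are not given: they have to be found in the camera images.
- dish_red: Closed round Petri dish, 60 mm across and 15 mm high, lying flat with its clear lid up, with dark red agar and pale colonies. Origin at the centre of its underside, z up. Loose, about 25 g; taken by its rim.
- dish_green: Closed round Petri dish, 60 mm across and 15 mm high, lying flat with its clear lid up, with green agar and pale yellow colonies. Origin at the centre of its underside, z up. Loose, about 25 g; taken by its rim.
- bottle_blue: Amber glass media bottle with a white paper band round the body and a blue screw cap: body 56 mm across, sloping in from 58 mm height, cap 52 mm across from 81 mm to the top at 105 mm. Taken by the cap from above. Origin at the centre of its underside, z up (upright). Loose, about 0.2 kg.
- bottle_orange: Amber glass media bottle with a white paper band round the body and an orange screw cap: body 56 mm across, sloping in from 58 mm height, cap 52 mm across from 81 mm to the top at 105 mm. Taken by the cap from above. Origin at the centre of its underside, z up (upright). Loose, about 0.2 kg.
- flask: Empty conical flask of clear glass with white rings, 105 mm high: base 64 mm across, narrowing from 8 mm height to a straight neck 26 mm across from 72 mm up to the rim at 105 mm (rim bead 28 mm, white). Taken by the neck from above. Origin at the centre of its underside, z up (upright). Loose, about 75 g.
- red_tray: Red plastic decontamination tray, open on top, 150 x 186 mm outside and 40 mm high, walls and floor 4 mm thick, flat inner floor 4 mm above the bench, rim and end grips up to 13 mm wider outside. Origin at the centre of its underside on the bench, x along the 150 mm side, y along the 186 mm side, z up. Fixed to the bench: it does not move in a run, but where it stands changes.
- wire_basket: Open stainless wire basket on four small feet, 150 x 186 mm outside and 60 mm high, walls 3 mm thick, inside floor of flat mesh 8 mm above the bench. Origin at the centre of its underside on the bench, x along the 150 mm side, y along the 186 mm side, z up. Fixed to the bench: it does not move in a run, but where it stands changes.
- white_tray: Shallow white enamel tray with a dark blue rim, 150 x 186 mm outside and 25 mm high, walls and floor 3 mm thick, flat inner floor 3 mm above the bench, rim up to 3 mm wider outside. Origin at the centre of its underside on the bench, x along the 150 mm side, y along the 186 mm side, z up. Fixed to the bench: it does not move in a run, but where it stands changes.
- wash_bottle: Bystander: white wash bottle, 68 mm across, red cap and thin bent red spout to about 190 mm high, off to the left of the work. Origin at the centre of its underside, z up. Loose, 0.35 kg.
- timer: Bystander: small white digital timer lying flat, 62 x 72 x 18 mm, with red buttons, off to the right of the work. Origin at the centre of its underside, z up. Loose, 90 g.
There are look-alikes about, which are no part of the job. What is shaped like the bottle_blue but black or pink is not meant.

How it is judged:
At the end, for the whole second after the job is handed in: Dishes flat in the red tray, bottles upright in the wire basket, flask upright in the white tray (each within 0.1 rad), each wholly inside the walls (3 mm spare), underside within 4 mm below to 5 mm above the inner floor, at rest (under 0.02 m/s and 0.2 rad/s) (x of dish_red in the frame of red_tray between -0.044 and 0.044 m and y of dish_red in the frame of red_tray between -0.062 and 0.062 m and z of dish_red in the frame of red_tray between 0 and 0.009 m and angle between each of dish_red, dish_green, bottle_blue, bottle_orange, flask's own z axis and vertical below 0.1 rad and linear speed of each of dish_red, dish_green, bottle_blue, bottle_orange, flask below 0.02 m/s and angular speed of each of dish_red, dish_green, bottle_blue, bottle_orange, flask below 0.2 rad/s and x of dish_green in the frame of red_tray between -0.044 and 0.044 m and y of dish_green in the frame of red_tray between -0.062 and 0.062 m and z of dish_green in the frame of red_tray between 0 and 0.009 m and x of bottle_blue in the frame of wire_basket between -0.046 and 0.046 m and y of bottle_blue in the frame of wire_basket between -0.064 and 0.064 m and z of bottle_blue in the frame of wire_basket between 0.004 and 0.013 m and x of bottle_orange in the frame of wire_basket between -0.046 and 0.046 m and y of bottle_orange in the frame of wire_basket between -0.064 and 0.064 m and z of bottle_orange in the frame of wire_basket between 0.004 and 0.013 m and x of flask in the frame of white_tray between -0.042 and 0.042 m and y of flask in the frame of white_tray between -0.06 and 0.06 m and z of flask in the frame of white_tray between -0.001 and 0.008 m); the robot touches nothing.
It fails at once if The wash bottle or the timer is moved by more than 30 mm (distance of any of wash_bottle, timer from where it was at the start of the episode above 0.03 m).
It fails at once if A dish, a bottle or the flask is tipped by more than 0.6 rad (angle between any of dish_red, dish_green, bottle_blue, bottle_orange, flask's own z axis and vertical above 0.6 rad).
It fails at once if A piece is dropped or slammed down: it moves faster than 0.55 m/s with its underside less than 28 mm above the bench ((height (world z) of dish_red below 0.028 m and linear speed of dish_red above 0.55 m/s) or (height (world z) of dish_green below 0.028 m and linear speed of dish_green above 0.55 m/s) or (height (world z) of bottle_blue below 0.028 m and linear speed of bottle_blue above 0.55 m/s) or (height (world z) of bottle_orange below 0.028 m and linear speed of bottle_orange above 0.55 m/s) or (height (world z) of flask below 0.028 m and linear speed of flask above 0.55 m/s)).
It also fails if it takes over 144 s, if anything falls off the work surface, if the arm or the gripper's body presses on something with over 40 N, if the wrist force passes 120 N, or if a joint passes its speed limit or range.

## Robot

A 6-joint arm with a two-finger parallel gripper is mounted at the origin on the work surface. World frame = base frame: x ahead of the robot, y to its left, z up, the work surface at z = 0. Lengths are in m, angles in rad, forces in N, time in s.
With the tool pointing down it reaches from about 0.35 to 0.975 m from the base axis. Payload 4.9 kg.
Tool frame: the origin (TCP) lies on the centre line of the jaws, within the pads' length; the fingertips stand 14 mm ahead of it and the grasp point (between the pads) lies 5 mm behind it (manip.nose_length is the distance from the TCP to the fingertips, in m); z points along the fingers, y is the line along which they close (so a half turn about z gives the same grasp; the last joint's range is limited). The gripper opens to 85 mm and grips with 20 to 120 N. Pads are 22 mm wide; open, the fingers measure 114 mm over their backs; the gripper's body (76 mm by 85 mm) begins 54 mm behind the grasp point. The pads swing forward as they close: fully open they stand 13 mm farther back than shut.
Start: joints at [-1.336, 0.053, 1.613, -0, 1.476, -0.119], TCP at [0.217, -0.586, 0.245] pointing down, gripper open.
Joint ranges: [-3.01, 3.01], [-1.01, 2.22], [0.06, 2.58], [-1.02, 4.17], [0.09, 2.62], [-3.14, 3.14]. Speed limits (rad/s): [2.57, 2.57, 3.14, 3.14, 3.14, 3.14].

## Interface

Orientations are given as a unit quaternion [w, x, y, z].
In Python, from plant import manip, imaging gives the robot as it stands.
- The arm moves only by the tool play_rows, never from a script. Its argument "commands" is a list of rows, each a list of 6 numbers: the shift along the tool's x, y, z in mm, then the turn, a rotation vector about the tool's x, y, z in degrees. A call has 1 to 5 rows; each row shifts and turns the commanded pose from where the row before left it, along the tool's axes as they then stand; what a row does not reach is not made up. A row lasts 1/12 s, in which the tool goes at most 41.7 mm and 7.16 degrees, less where a joint would pass 70% of its speed; a pose out of reach is approached as far as the arm can. A call is refused whole if a number of a shift passes 41.7 or a number of a turn 7.16, either way. A call with a gripper value outside its range is refused whole. "hand" is the finger opening in mm, from 0 to 85.4, set as the call begins (left out, the last holds). The fingers move at their own pace and stop on an object; the grip force is fixed at half the most. Time passes only in rows, so rows that do not move let the fingers close. It gives the time, the measured TCP pose, the force, the opening and the grip force at its end, in the units of the state.
- manip.state(): the state, without advancing time (a new reading comes with each control period).
- imaging.grab_frame(name): name is "side" or "top"; returns a dict with "image" (420x560x3 uint8, red, green, blue), "fx", "fy", "cx", "cy" (pixels), "R" (3x3) and "t" (3): a world point X has camera coordinates R X + t. Camera axes: x right, y down, z forward; pixel columns grow to the right and rows downward; lengths in m; the calibration is good to about 2 mm. A picture is of the moment at which its call begins. There is no depth.
- manip.job_done(): hands the job in; it is judged then, once.
The state is a dict: "time": time; "joint_pos": joint angles; "joint_vel": joint speeds; "joint_efforts": joint torques, N m; "tool_pos": TCP position; "tool_rot": TCP orientation; "contact_force": force on the tool from outside, world axes, zero at the start; "ft_torque": the same for the moment, N m; "gripper_width": opening from 0.0 (shut) to 1.0 (fully open); "grasp_force": force on a finger pad.
Only numpy, scipy, OpenCV 4.12 (cv2) and the standard library are available. Lean on these libraries where they do the work, as an engineer would, in place of code of your own. Each camera call takes 0.05 s, during which the arm holds its last target. There are 200 camera calls.

## Working session

There is one attempt and no reset: what is moved stays moved. The work goes in short steps, Python scripts to look and compute and a tool call to move; the robot and the scene stay as the last step left them, time stands still between calls to the robot, and variables do not carry over. Pictures are saved under pics/ and viewed, at most 14 in all, crops included, and the job is handed in when it is done.

Besides the shell and the picture viewer there is one more tool, called as name(argument=value, ...) on one line, values as JSON. play_rows: Moves the arm, as the interface text tells. Its arguments: {"type":"object","properties":{"commands":{"type":"array","items":{"type":"array","items":{"type":"number"}}},"hand":{"type":"number"}},"required":["commands"]}

```bash
ls; mkdir -p pics
python3 - <<'E'
from plant import manip, imaging
import cv2,json,numpy as np
print(manip.state())
for n in("top","side"):
    f=imaging.grab_frame(n); cv2.imwrite(f"pics/{n}0.png",f["image"][:,:,::-1])
    c={k:np.array(f[k]).tolist() for k in("fx","fy","cx","cy","R","t")}
    json.dump(c,open(n+".json","w")); print(n,c)
E
```

```text
pics
{'time': 0.0, 'joint_pos': array([-1.33597622e+00,  5.33358694e-02,  1.61429615e+00, -1.52060267e-05,
        1.47597186e+00, -1.19008935e-01]), 'joint_vel': array([ 0.00037487, -0.00092607, -0.0011693 , -0.00130137,  0.0003873 ,
        0.00108335]), 'joint_efforts': array([ 7.53320983e-04, -3.93677437e+01, -3.70177245e+01, -2.70373914e-05,
        6.78113473e-03,  1.37729538e-05]), 'tool_pos': array([ 0.21641106, -0.58570978,  0.2440747 ]), 'tool_rot': array([-1.00349195e-03,  9.84390775e-01,  1.75993723e-01, -6.57536564e-05]), 'contact_force': array([-0.42301539,  0.25518583,  0.25473517]), 'ft_torque': array([ 0.02331241,  0.04304981, -0.00647071]), 'grasp_force': 0.0, 'gripper_width': 1.0009522054430755}
top {'fx': 387.88333880996447, 'fy': 387.88333880996447, 'cx': 281.8379988396268, 'cy': 211.857650607105, 'R': [[-0.011060755229296535, -0.9996464048777975, -0.024181085762471088], [-0.9923351788064533, 0.013949997005056515, -0.12278554673382036], [0.12307945643738384, 0.02263764118571779, -0.9921385914299599]], 't': [0.017908713842068016, 0.48119928915199, 1.030179573837843]}
side {'fx': 473.0699729073544, 'fy': 473.0699729073544, 'cx': 276.62792370071645, 'cy': 208.8191673737533, 'R': [[-0.8445043862869392, -0.5355306842366662, -0.004384949615225428], [-0.26705324196402586, 0.4281981865819251, -0.8633243185295167], [0.46421429049375834, -0.7279101587757646, -0.5046304521651636]], 't': [0.38698125450878124, 0.17120960184318906, 1.19103157082604]}
```

View pics/top0.png

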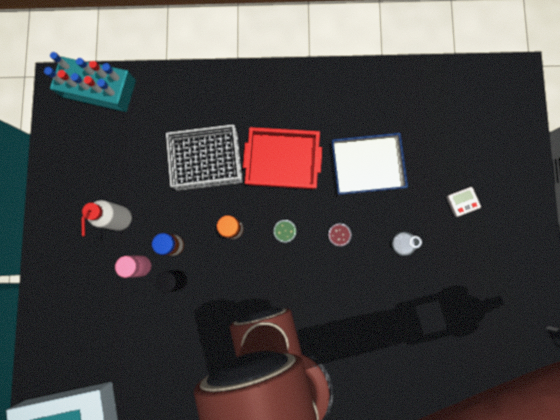

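View pics/side0.png

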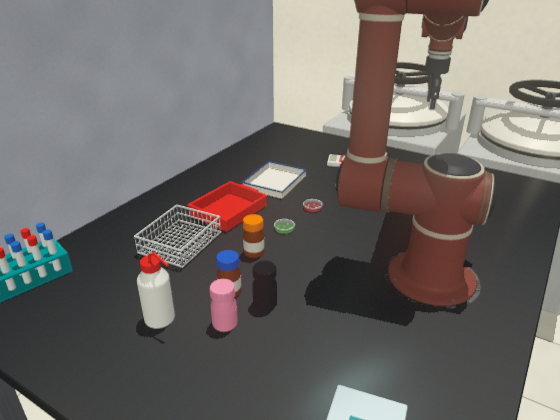

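Candidates in the top image are:
- Bottle-shaped: blue cap (163,243), orange cap (228,226), pink (125,266, look-alike) and black (172,282, look-alike).
- Dishes: green (285,231) and red (340,235).
- Flask: rim at (416,242).
- Containers: wire basket (205,157), red tray (283,157) and white tray (369,163).

I choose the blue and orange ones by cap colour and will check them in close crops.

Run:
```python
import cv2
im=cv2.imread("pics/top0.png")
for i,(u,v) in enumerate([(130,120),(270,120)]):
    c=cv2.resize(im[v:v+150,u:u+200],None,fx=4,fy=4,interpolation=cv2.INTER_CUBIC)
    for k in range(0,200,20): cv2.putText(c,str(u+k),(4*k,10),0,.35,(0,255,255),1); cv2.line(c,(4*k,12),(4*k,18),(0,255,255),1)
    for k in range(20,150,20): cv2.putText(c,str(v+k),(0,4*k),0,.35,(0,255,255),1)
    cv2.imwrite(f"pics/crop{i}.png",c)
```

```text
(no output)
```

View pics/crop0.png

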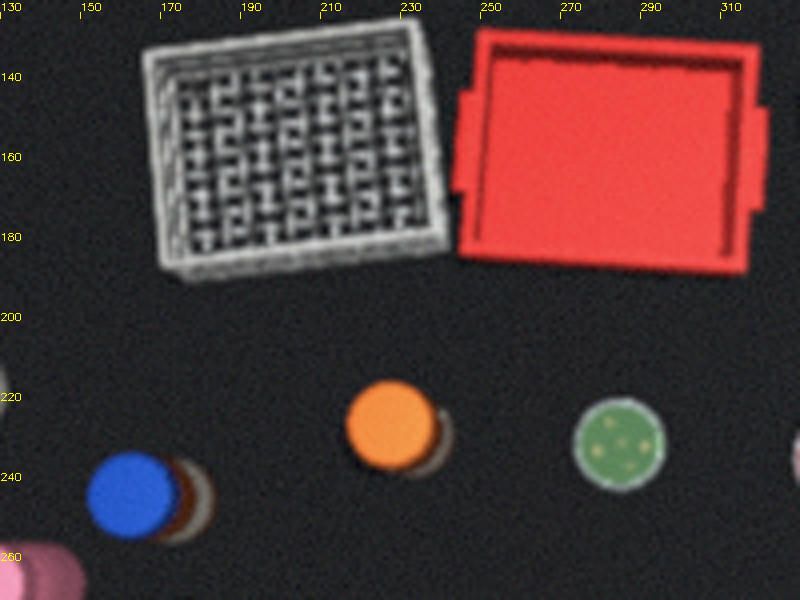

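View pics/crop1.png

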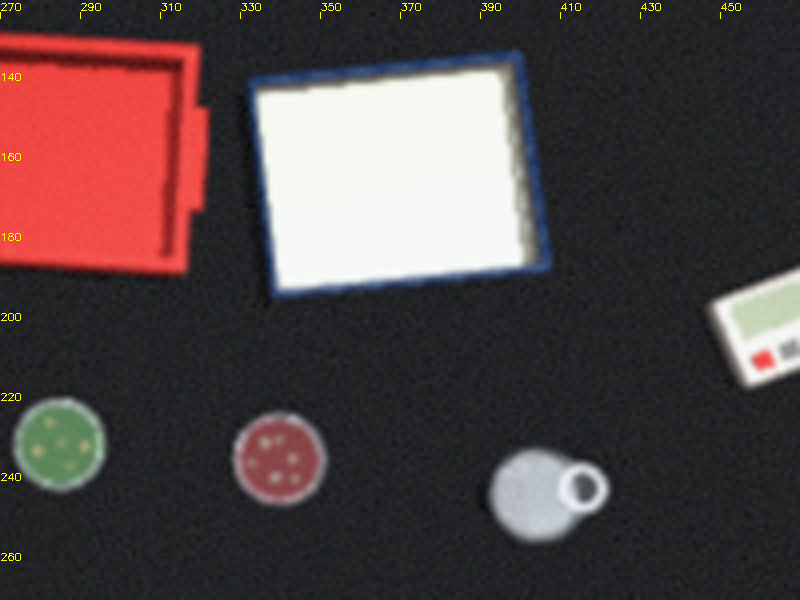

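The crops confirm the choices: amber bodies with white bands under the blue cap (about 162,243) and the orange cap (about 227,226). The dishes are at (285,231) and (340,234), the flask neck at (415.5,242).

```bash
cat > h.py <<'E'
import json,numpy as np
from scipy.spatial.transform import Rotation
def world(u,v,z,n="top"):
    c=json.load(open(f"{n}.json")); R=np.array(c["R"]); t=np.array(c["t"])
    d=R.T@np.array([(u-c["cx"])/c["fx"],(v-c["cy"])/c["fy"],1]); o=-R.T@t
    return o+d*(z-o[2])/d[2]
def pix(X,n="side"):
    c=json.load(open(f"{n}.json")); p=np.array(c["R"])@X+c["t"]
    return p[0]/p[2]*c["fx"]+c["cx"],p[1]/p[2]*c["fy"]+c["cy"]
E
python3 - <<'E'
from h import *
np.set_printoptions(precision=4,suppress=True)
def cr(px,py,u0,z): return world(u0+(px+.5)/4-.5,120+(py+.5)/4-.5,z)
for n,u0,z,P in [("basket",130,.06,[(143,50),(418,17),(445,236),(162,266)]),("red",130,.04,[(478,28),(760,45),(745,272),(460,255)]),("white",270,.025,[(250,77),(522,52),(551,268),(275,297)])]:
    W=np.array([cr(*p,u0,z)[:2] for p in P]); s=[np.linalg.norm(W[i]-W[(i+1)%4]) for i in range(4)]
    ex=(W[0]+W[1]-W[2]-W[3]); ey=W[0]+W[3]-W[1]-W[2]
    print(n,W.mean(0),np.array(s),np.degrees(np.arctan2(ex[1],ex[0])),np.degrees(np.arctan2(-ey[0],ey[1])))
for n,u0,z,p in [("green",270,.015,(60,444)),("red",270,.015,(280,458)),("blue",130,.105,(131,494)),("orange",130,.105,(391,425)),("flask",270,.105,(584,488))]:
    w=cr(*p,u0,z); w0=w.copy(); w0[2]=0;print(n,w,"side pix top",np.array(pix(w)),"base",np.array(pix(w0)))
for n,(u,v),z in [("pink",(125,267),.105),("black",(170,282),.105)]: print(n,world(u,v,z))
from plant import manip
print(manip.nose_length,Rotation.from_quat(np.roll(manip.state()["tool_rot"],-1)).as_matrix())
E
```

```text
basket [0.6365 0.2249] [0.1902 0.1542 0.192  0.1518] 6.69400383065887 5.589883291451835
red [0.6328 0.0089] [0.1965 0.1601 0.195  0.1612] -4.69779447751974 -4.52613602999085
white [ 0.6158 -0.2326] [0.1905 0.1541 0.1902 0.1569] 4.667384272547612 4.784461566618614
green [0.431  0.0051 0.015 ] side pix top [283.5434 224.3621] base [283.5281 228.6929]
red [ 0.4195 -0.1456  0.015 ] side pix top [311.8928 203.6836] base [311.7347 207.8164]
blue [0.3966 0.3135 0.105 ] side pix top [226.3441 255.9131] base [228.8571 291.1275]
orange [0.4382 0.1486 0.105 ] side pix top [252.4053 219.247 ] base [253.5725 252.1571]
flask [ 0.3926 -0.3226  0.105 ] side pix top [345.9068 159.4071] base [343.7595 187.7018]
pink [0.3377 0.4067 0.105 ]
black [0.2994 0.2917 0.105 ]
0.014 [[ 0.9381  0.3465 -0.0004]
 [ 0.3465 -0.9381  0.0018]
 [ 0.0002 -0.0019 -1.    ]]
```

Run:
```python
import cv2
im=cv2.imread("pics/side0.png")
u,v=130,160
c=cv2.resize(im[v:v+150,u:u+200],None,fx=4,fy=4,interpolation=cv2.INTER_CUBIC)
for k in range(0,200,20): cv2.putText(c,str(u+k),(4*k,10),0,.35,(0,255,255),1); cv2.line(c,(4*k,12),(4*k,18),(0,255,255),1)
for k in range(20,150,20): cv2.putText(c,str(v+k),(0,4*k),0,.35,(0,255,255),1)
cv2.imwrite("pics/crop2.png",c)
```

```text
(no output)
```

View pics/crop2.png

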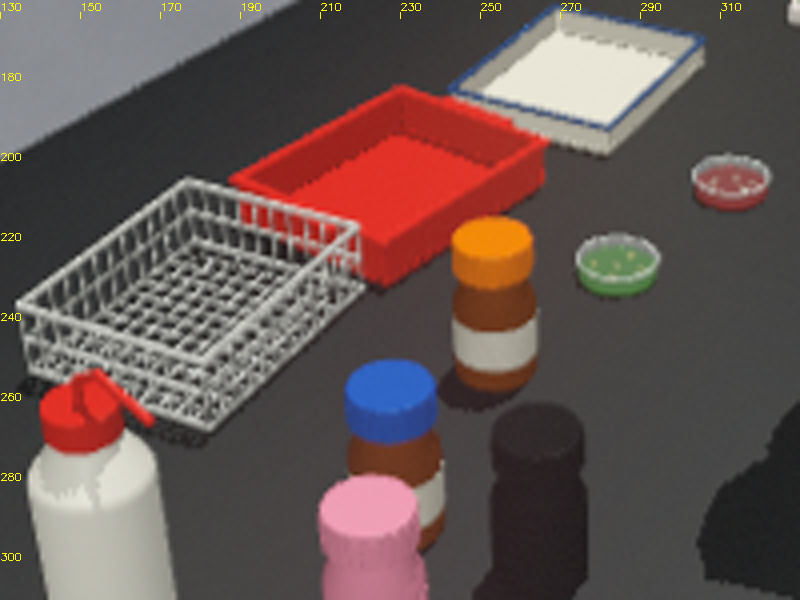

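The side crop agrees with the top measurements to within about 1 px. I'll take the flask first, turning the tool so the fingers close along world x.

play_rows(commands=[[0,0,0,0,0,-6.97],[0,0,0,0,0,-6.97],[0,0,0,0,0,-6.97],[0,0,0,0,0,-6.97],[0,0,0,0,0,-6.97]], hand=60)

```text
time: 0.52
tool_pos: [0.2165, -0.5859, 0.2446]
tool_rot: [-0.001, 0.885, 0.465, 0.0]
contact_force: [-0.1, 0.2, -0.4]
gripper_width: 0.705
grasp_force: 0.0
```

play_rows(commands=[[0,0,0,0,0,-6.97],[0,0,0,0,0,-6.97],[0,0,0,0,0,-6.97],[0,0,0,0,0,-6.97],[0,0,0,0,0,-6.97]])

```text
time: 0.93
tool_pos: [0.2164, -0.5859, 0.2446]
tool_rot: [-0.001, 0.705, 0.709, 0.0]
contact_force: [0.4, -1.5, 0.7]
gripper_width: 0.702
grasp_force: 0.0
```

play_rows(commands=[[26,17.5,0,0,0,0],[26,17.5,0,0,0,0],[26,17.5,0,0,0,0],[26,17.5,0,0,0,0],[26,17.5,0,0,0,0]])

```text
time: 1.35
tool_pos: [0.3045, -0.4548, 0.2446]
tool_rot: [-0.0, 0.707, 0.707, 0.0]
contact_force: [1.1, -0.0, -0.4]
gripper_width: 0.703
grasp_force: 0.0
```

play_rows(commands=[[26,17.5,0,0,0,0],[26,17.5,0,0,0,0],[26,17.5,0,0,0,0],[26,17.5,0,0,0,0],[0,0,0,0,0,0]])

```text
time: 1.77
tool_pos: [0.3761, -0.3485, 0.2448]
tool_rot: [-0.001, 0.706, 0.709, 0.001]
contact_force: [0.4, -0.6, 0.3]
gripper_width: 0.704
grasp_force: 0.0
```

play_rows(commands=[[0,0,0,0,0,0],[0,0,0,0,0,0]])

```text
time: 1.93
tool_pos: [0.3739, -0.3524, 0.245]
tool_rot: [-0.0, 0.707, 0.707, -0.0]
contact_force: [0.1, -0.7, 0.6]
gripper_width: 0.7
grasp_force: 0.0
```

play_rows(commands=[[10,6.2,0,0,0,0],[10,6.2,0,0,0,0],[9.8,6.3,0,0,0,0],[0,0,25,0,0,0],[0,0,25,0,0,0]])

```text
time: 2.35
tool_pos: [0.3945, -0.3227, 0.197]
tool_rot: [0.003, 0.707, 0.707, 0.0]
contact_force: [0.5, -0.6, -0.2]
gripper_width: 0.704
grasp_force: 0.0
```

play_rows(commands=[[0,0,25,0,0,0],[0,0,25,0,0,0],[0,0,10,0,0,0],[0,0,0,0,0,0],[0,0,0,0,0,0]])

```text
time: 2.77
tool_pos: [0.3931, -0.3224, 0.1356]
tool_rot: [-0.0, 0.707, 0.707, 0.0]
contact_force: [-0.0, 0.3, 0.5]
gripper_width: 0.705
grasp_force: 0.0
```

Run:
```python
from plant import manip, imaging
import cv2,numpy as np
print(manip.state()["tool_pos"])
o=[]
for n,u,v in(("top",350,180),("side",280,90)):
    f=imaging.grab_frame(n)["image"][v:v+130,u:u+130,::-1]
    o.append(cv2.resize(f,None,fx=3,fy=3,interpolation=cv2.INTER_CUBIC))
cv2.imwrite("pics/fl1.png",np.hstack(o))
```

```text
[ 0.39309282 -0.32236629  0.13555067]
```

View pics/fl1.png

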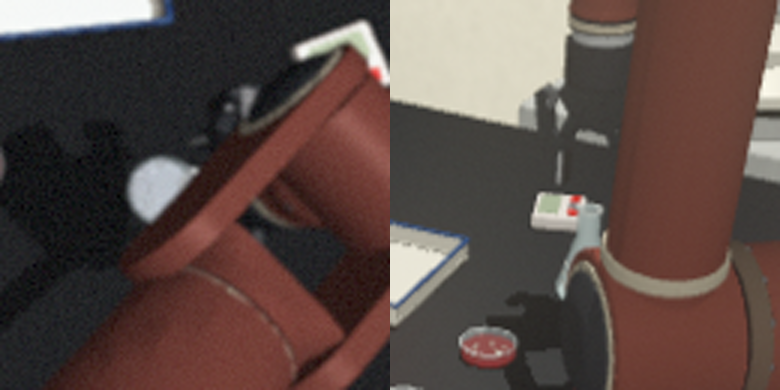

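Side view: the gripper stands centred over the flask neck (about 347,159). Next I descend and grip.

play_rows(commands=[[0,0,12,0,0,0],[0,0,12,0,0,0],[0,0,12,0,0,0],[0,0,11,0,0,0],[0,0,0,0,0,0]])

```text
time: 3.28
tool_pos: [0.3911, -0.3208, 0.0845]
tool_rot: [-0.003, 0.707, 0.707, 0.0]
contact_force: [-0.7, 0.2, -1.0]
gripper_width: 0.701
grasp_force: 0.0
```

play_rows(commands=[[0,0,0,0,0,0],[0,0,0,0,0,0],[0,0,0,0,0,0],[0,0,0,0,0,0],[0,0,0,0,0,0]], hand=0)

```text
time: 3.7
tool_pos: [0.3932, -0.323, 0.089]
tool_rot: [0.001, 0.707, 0.707, -0.0]
contact_force: [-1.1, 0.0, 0.4]
gripper_width: 0.285
grasp_force: 58.9
```

play_rows(commands=[[0,0,0,0,0,0],[0,0,0,0,0,0],[0,0,0,0,0,0]])

```text
time: 3.95
tool_pos: [0.3933, -0.323, 0.089]
tool_rot: [0.001, 0.707, 0.707, -0.0]
contact_force: [1.0, 0.7, 3.3]
gripper_width: 0.282
grasp_force: 58.9
```

play_rows(commands=[[0,0,-8,0,0,0],[0,0,-16,0,0,0],[0,0,-24,0,0,0],[0,0,-20,0,0,0],[0,0,-12,0,0,0]])

```text
time: 4.37
tool_pos: [0.3934, -0.3231, 0.1709]
tool_rot: [0.001, 0.707, 0.707, -0.0]
contact_force: [0.1, -0.2, 0.6]
gripper_width: 0.285
grasp_force: 58.9
```

play_rows(commands=[[4,10,0,0,0,0],[8,20,0,0,0,0],[12,30,0,0,0,0],[12,30,0,0,0,0],[12,30,0,0,0,0]])

```text
time: 4.78
tool_pos: [0.5139, -0.2731, 0.1665]
tool_rot: [-0.001, 0.707, 0.707, -0.0]
contact_force: [0.2, -0.4, -0.1]
gripper_width: 0.289
grasp_force: 59.0
```

play_rows(commands=[[12,30,0,0,0,0],[12,30,0,0,0,0],[10,24,0,0,0,0],[8,18.5,0,0,0,0],[0,0,0,0,0,0]])

```text
time: 5.2
tool_pos: [0.6179, -0.2298, 0.1661]
tool_rot: [-0.001, 0.706, 0.708, 0.0]
contact_force: [-1.0, -0.2, -1.8]
gripper_width: 0.285
grasp_force: 59.1
```

play_rows(commands=[[0,0,0,0,0,0],[0,0,0,0,0,0]])

```text
time: 5.37
tool_pos: [0.6147, -0.2321, 0.1667]
tool_rot: [-0.001, 0.707, 0.707, -0.001]
contact_force: [-0.6, -0.0, -0.4]
gripper_width: 0.285
grasp_force: 59.1
```

play_rows(commands=[[0,0,12,0,0,0],[0,0,18,0,0,0],[0,0,16,0,0,0],[0,0,12,0,0,0],[0,0,8,0,0,0]])

```text
time: 5.78
tool_pos: [0.6136, -0.2325, 0.0995]
tool_rot: [-0.002, 0.708, 0.707, -0.001]
contact_force: [-0.0, -0.2, -1.0]
gripper_width: 0.282
grasp_force: 59.1
```

play_rows(commands=[[0,0,3,0,0,0],[0,0,2,0,0,0],[0,0,2,0,0,0],[0,0,1,0,0,0],[0,0,0,0,0,0]])

```text
time: 6.2
tool_pos: [0.6158, -0.2329, 0.095]
tool_rot: [0.001, 0.707, 0.707, 0.0]
contact_force: [0.6, -0.2, -0.8]
gripper_width: 0.285
grasp_force: 59.1
```

play_rows(commands=[[0,0,0,0,0,0],[0,0,0,0,0,0]])

```text
time: 6.37
tool_pos: [0.6158, -0.2328, 0.095]
tool_rot: [0.001, 0.707, 0.707, 0.0]
contact_force: [-0.3, 0.8, -0.7]
gripper_width: 0.283
grasp_force: 59.1
```

play_rows(commands=[[0,0,1,0,0,0],[0,0,1,0,0,0],[0,0,0.5,0,0,0],[0,0,0,0,0,0],[0,0,0,0,0,0]])

```text
time: 6.78
tool_pos: [0.6155, -0.2327, 0.0921]
tool_rot: [0.0, 0.707, 0.707, 0.0]
contact_force: [-0.8, -0.2, 2.4]
gripper_width: 0.283
grasp_force: 59.4
```

play_rows(commands=[[0,0,0.5,0,0,0],[0,0,0,0,0,0],[0,0,0,0,0,0]])

```text
time: 7.03
tool_pos: [0.6156, -0.2327, 0.0921]
tool_rot: [0.0, 0.707, 0.707, 0.0]
contact_force: [-2.2, 0.8, 5.3]
gripper_width: 0.286
grasp_force: 59.7
```

Contact was felt at the tray floor, so I release and go to the red dish.

play_rows(commands=[[0,0,0,0,0,0],[0,0,0,0,0,0],[0,0,0,0,0,0],[0,0,0,0,0,0]], hand=50)

```text
time: 7.37
tool_pos: [0.6152, -0.2326, 0.0907]
tool_rot: [-0.0, 0.707, 0.707, -0.0]
contact_force: [1.3, 0.3, -0.3]
gripper_width: 0.584
grasp_force: 0.0
```

play_rows(commands=[[0,0,-8,0,0,0],[0,0,-16,0,0,0],[0,0,-25,0,0,0],[0,0,-20,0,0,0],[0,0,-12,0,0,0]])

```text
time: 7.78
tool_pos: [0.6166, -0.2332, 0.1759]
tool_rot: [0.002, 0.707, 0.707, 0.001]
contact_force: [0.5, -1.4, 0.4]
gripper_width: 0.584
grasp_force: 0.0
```

play_rows(commands=[[9,-20,0,0,0,0],[13,-30,0,0,0,0],[13,-30,0,0,0,0],[13,-30,0,0,0,0],[13,-30,0,0,0,0]], hand=80)

```text
time: 8.2
tool_pos: [0.474, -0.171, 0.1721]
tool_rot: [-0.0, 0.707, 0.707, -0.0]
contact_force: [0.6, -0.0, 0.3]
gripper_width: 0.938
grasp_force: 0.0
```

play_rows(commands=[[13,-30,0,0,0,0],[13,-26,0,0,0,0],[0,0,15,0,0,0],[0,0,30,0,0,0],[0,0,30,0,0,0]])

```text
time: 8.62
tool_pos: [0.4204, -0.1461, 0.0986]
tool_rot: [0.003, 0.707, 0.707, 0.001]
contact_force: [-0.8, -0.6, -0.2]
gripper_width: 0.936
grasp_force: 0.0
```

play_rows(commands=[[0,0,30,0,0,0],[0,0,15,0,0,0],[0,0,5,0,0,0],[0,0,0,0,0,0],[0,0,0,0,0,0]])

```text
time: 9.03
tool_pos: [0.4201, -0.1459, 0.0482]
tool_rot: [0.001, 0.707, 0.707, 0.0]
contact_force: [-0.5, 0.5, 0.2]
gripper_width: 0.938
grasp_force: 0.0
```

Run:
```python
from plant import manip, imaging
import cv2,numpy as np
print(manip.state()["tool_pos"])
o=[]
for n,u,v in(("top",290,130),("side",240,130)):
    f=imaging.grab_frame(n)["image"][v:v+130,u:u+130,::-1]
    o.append(cv2.resize(f,None,fx=3,fy=3,interpolation=cv2.INTER_CUBIC))
cv2.imwrite("pics/dr1.png",np.hstack(o))
```

```text
[ 0.42005343 -0.14590458  0.04819525]
```

View pics/dr1.png

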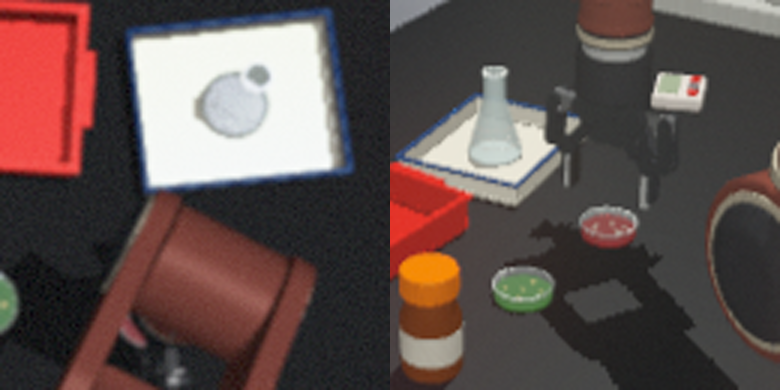

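The flask stands well in the white tray. The open fingertips straddle the red dish (centre about 313,205), with the tips only about 2 mm ahead of the TCP at this opening, so I descend to TCP z of about 0.011.

play_rows(commands=[[0,0,10,0,0,0],[0,0,10,0,0,0],[0,0,8,0,0,0],[0,0,5,0,0,0],[0,0,2,0,0,0]])

```text
time: 9.55
tool_pos: [0.4184, -0.145, 0.0107]
tool_rot: [-0.001, 0.707, 0.707, -0.0]
contact_force: [0.5, -0.2, -0.5]
gripper_width: 0.933
grasp_force: 0.0
```

play_rows(commands=[[0,0,1,0,0,0],[0,0,1,0,0,0],[0,0,0,0,0,0],[0,0,0,0,0,0]])

```text
time: 9.88
tool_pos: [0.4197, -0.1457, 0.0106]
tool_rot: [0.0, 0.707, 0.707, 0.0]
contact_force: [0.3, 0.2, 0.2]
gripper_width: 0.938
grasp_force: 0.0
```

play_rows(commands=[[0,0,0,0,0,0],[0,0,0,0,0,0],[0,0,0,0,0,0],[0,0,0,0,0,0]], hand=52)

```text
time: 10.22
tool_pos: [0.4203, -0.1461, 0.0113]
tool_rot: [0.001, 0.707, 0.707, 0.0]
contact_force: [0.4, -0.2, 5.2]
gripper_width: 0.679
grasp_force: 64.3
```

play_rows(commands=[[0,0,0,0,0,0],[0,0,0,0,0,0]])

```text
time: 10.38
tool_pos: [0.4203, -0.1461, 0.0113]
tool_rot: [0.001, 0.707, 0.707, 0.0]
contact_force: [0.7, -0.2, 6.2]
gripper_width: 0.678
grasp_force: 64.4
```

play_rows(commands=[[0,0,-5,0,0,0],[0,0,-15,0,0,0],[0,0,-30,0,0,0],[0,0,-30,0,0,0],[0,0,-20,0,0,0]])

```text
time: 10.8
tool_pos: [0.4198, -0.1457, 0.1125]
tool_rot: [0.001, 0.707, 0.707, 0.0]
contact_force: [1.3, 0.3, 0.4]
gripper_width: 0.676
grasp_force: 64.1
```

play_rows(commands=[[7,13,0,0,0,0],[12,22,0,0,0,0],[15,28,0,0,0,0],[15,28,0,0,0,0],[15,28,0,0,0,0]])

```text
time: 11.22
tool_pos: [0.539, -0.0807, 0.1099]
tool_rot: [-0.0, 0.707, 0.707, -0.0]
contact_force: [-0.2, 0.3, -0.6]
gripper_width: 0.676
grasp_force: 64.0
```

play_rows(commands=[[15,28,0,0,0,0],[15,28,0,0,0,0],[12,22,0,0,0,0],[7,12,0,0,0,0],[0,0,0,0,0,0]])

```text
time: 11.63
tool_pos: [0.63, -0.0312, 0.1099]
tool_rot: [-0.0, 0.707, 0.708, 0.0]
contact_force: [0.3, -0.6, 0.6]
gripper_width: 0.671
grasp_force: 64.1
```

play_rows(commands=[[0,0,10,0,0,0],[0,0,20,0,0,0],[0,0,20,0,0,0],[0,0,15,0,0,0],[0,0,10,0,0,0]])

```text
time: 12.05
tool_pos: [0.6258, -0.0329, 0.0321]
tool_rot: [-0.002, 0.708, 0.707, -0.001]
contact_force: [-1.3, -0.1, 0.2]
gripper_width: 0.677
grasp_force: 64.1
```

play_rows(commands=[[0,0,5,0,0,0],[0,0,3,0,0,0],[0,0,0,0,0,0],[0,0,0,0,0,0]])

```text
time: 12.38
tool_pos: [0.6291, -0.0329, 0.0282]
tool_rot: [0.001, 0.707, 0.707, 0.0]
contact_force: [-1.0, 0.7, 0.5]
gripper_width: 0.677
grasp_force: 64.1
```

play_rows(commands=[[0,0,4,0,0,0],[0,0,3,0,0,0],[0,0,2,0,0,0],[0,0,1,0,0,0],[0,0,0,0,0,0]])

```text
time: 12.8
tool_pos: [0.6283, -0.0326, 0.0169]
tool_rot: [-0.0, 0.707, 0.707, -0.0]
contact_force: [0.4, 0.2, -0.4]
gripper_width: 0.68
grasp_force: 64.1
```

play_rows(commands=[[0,0,1,0,0,0],[0,0,1,0,0,0],[0,0,0,0,0,0],[0,0,0,0,0,0]])

```text
time: 13.13
tool_pos: [0.6286, -0.0327, 0.0153]
tool_rot: [0.0, 0.707, 0.707, 0.0]
contact_force: [-0.8, -0.8, -0.4]
gripper_width: 0.68
grasp_force: 64.3
```

play_rows(commands=[[0,0,0.5,0,0,0],[0,0,0.5,0,0,0],[0,0,0,0,0,0],[0,0,0,0,0,0]])

```text
time: 13.47
tool_pos: [0.6286, -0.0327, 0.0154]
tool_rot: [-0.0, 0.707, 0.707, -0.0]
contact_force: [-4.3, 0.7, 5.8]
gripper_width: 0.678
grasp_force: 64.7
```

play_rows(commands=[[0,0,0,0,0,0],[0,0,0,0,0,0],[0,0,0,0,0,0],[0,0,0,0,0,0]], hand=75)

```text
time: 13.8
tool_pos: [0.6284, -0.0327, 0.014]
tool_rot: [-0.0, 0.707, 0.707, -0.0]
contact_force: [-0.1, -0.2, -0.6]
gripper_width: 0.878
grasp_force: 0.0
```

play_rows(commands=[[0,0,-10,0,0,0],[0,0,-20,0,0,0],[0,0,-30,0,0,0],[0,0,-30,0,0,0],[0,0,-15,0,0,0]])

```text
time: 14.22
tool_pos: [0.6306, -0.033, 0.1243]
tool_rot: [0.003, 0.707, 0.707, 0.002]
contact_force: [0.6, 0.1, 0.9]
gripper_width: 0.875
grasp_force: 0.0
```

play_rows(commands=[[3,-18,0,0,0,0],[6,-30,0,0,0,0],[6,-30,0,0,0,0],[6,-30,0,0,0,0],[6,-30,0,0,0,0]], hand=80)

```text
time: 14.63
tool_pos: [0.4891, -0.0054, 0.1191]
tool_rot: [-0.0, 0.707, 0.707, -0.0]
contact_force: [0.7, -0.6, 0.5]
gripper_width: 0.934
grasp_force: 0.0
```

play_rows(commands=[[6,-30,0,0,0,0],[5,-29.5,0,0,0,0],[0,0,0,0,0,0],[0,0,0,0,0,0],[0,0,0,0,0,0]])

```text
time: 15.05
tool_pos: [0.4317, 0.0053, 0.1199]
tool_rot: [0.001, 0.707, 0.707, 0.001]
contact_force: [0.8, -0.5, 0.0]
gripper_width: 0.939
grasp_force: 0.0
```

play_rows(commands=[[0,0,15,0,0,0],[0,0,25,0,0,0],[0,0,25,0,0,0],[0,0,18,0,0,0],[0,0,10,0,0,0]])

```text
time: 15.47
tool_pos: [0.4308, 0.0053, 0.0242]
tool_rot: [-0.001, 0.707, 0.707, -0.001]
contact_force: [-0.3, 0.1, -0.9]
gripper_width: 0.937
grasp_force: 0.0
```

play_rows(commands=[[0,0,6,0,0,0],[0,0,4,0,0,0],[0,0,3,0,0,0],[0,0,2,0,0,0],[0,0,0,0,0,0]])

```text
time: 15.88
tool_pos: [0.4317, 0.0053, 0.0118]
tool_rot: [0.0, 0.707, 0.707, 0.0]
contact_force: [0.4, -0.1, -0.2]
gripper_width: 0.936
grasp_force: 0.0
```

play_rows(commands=[[0,0,0,0,0,0],[0,0,0,0,0,0]])

```text
time: 16.05
tool_pos: [0.4316, 0.0053, 0.012]
tool_rot: [0.001, 0.707, 0.707, 0.0]
contact_force: [-0.2, -0.1, 0.2]
gripper_width: 0.937
grasp_force: 0.0
```

play_rows(commands=[[0,0,0,0,0,0],[0,0,0,0,0,0],[0,0,0,0,0,0],[0,0,0,0,0,0],[0,0,0,0,0,0]], hand=52)

```text
time: 16.47
tool_pos: [0.432, 0.0053, 0.0124]
tool_rot: [0.001, 0.707, 0.707, 0.001]
contact_force: [-0.6, -0.7, 5.7]
gripper_width: 0.674
grasp_force: 64.5
```

play_rows(commands=[[0,0,-5,0,0,0],[0,0,-15,0,0,0],[0,0,-30,0,0,0],[0,0,-30,0,0,0],[0,0,-20,0,0,0]])

```text
time: 16.88
tool_pos: [0.4315, 0.0054, 0.1137]
tool_rot: [0.001, 0.707, 0.707, 0.001]
contact_force: [1.6, -0.2, -0.7]
gripper_width: 0.676
grasp_force: 64.1
```

play_rows(commands=[[3,13,0,0,0,0],[5,22,0,0,0,0],[6,27,0,0,0,0],[6,27,0,0,0,0],[6,27,0,0,0,0]])

```text
time: 17.3
tool_pos: [0.5477, 0.0317, 0.1109]
tool_rot: [-0.0, 0.707, 0.707, -0.0]
contact_force: [-0.5, 0.2, -0.8]
gripper_width: 0.679
grasp_force: 64.0
```

play_rows(commands=[[6,27,0,0,0,0],[6,27,0,0,0,0],[5,22,0,0,0,0],[2.5,12,0,0,0,0],[0,0,0,0,0,0]])

```text
time: 17.72
tool_pos: [0.6367, 0.0512, 0.1111]
tool_rot: [0.0, 0.707, 0.707, 0.0]
contact_force: [0.0, -0.4, -0.6]
gripper_width: 0.677
grasp_force: 64.1
```

play_rows(commands=[[0,0,10,0,0,0],[0,0,20,0,0,0],[0,0,20,0,0,0],[0,0,15,0,0,0],[0,0,10,0,0,0]])

```text
time: 18.13
tool_pos: [0.6323, 0.0507, 0.0331]
tool_rot: [-0.002, 0.707, 0.707, -0.002]
contact_force: [0.0, 0.3, -0.4]
gripper_width: 0.675
grasp_force: 64.1
```

play_rows(commands=[[0,0,8,0,0,0],[0,0,5,0,0,0],[0,0,3,0,0,0],[0,0,0,0,0,0],[0,0,0,0,0,0]])

```text
time: 18.55
tool_pos: [0.6357, 0.0508, 0.0211]
tool_rot: [0.0, 0.707, 0.707, 0.0]
contact_force: [-0.1, -0.0, -0.7]
gripper_width: 0.672
grasp_force: 64.1
```

play_rows(commands=[[0,0,2,0,0,0],[0,0,1.5,0,0,0],[0,0,1,0,0,0],[0,0,0,0,0,0],[0,0,0,0,0,0]])

```text
time: 18.97
tool_pos: [0.6355, 0.0508, 0.0165]
tool_rot: [0.0, 0.707, 0.707, 0.0]
contact_force: [-1.2, -0.4, 3.4]
gripper_width: 0.675
grasp_force: 64.2
```

play_rows(commands=[[0,0,0.5,0,0,0],[0,0,0.5,0,0,0],[0,0,0,0,0,0],[0,0,0,0,0,0]])

```text
time: 19.3
tool_pos: [0.6355, 0.0508, 0.0164]
tool_rot: [0.0, 0.707, 0.707, 0.0]
contact_force: [-4.0, 0.2, 8.7]
gripper_width: 0.674
grasp_force: 65.0
```

play_rows(commands=[[0,0,0,0,0,0],[0,0,0,0,0,0],[0,0,0,0,0,0],[0,0,0,0,0,0]], hand=75)

```text
time: 19.63
tool_pos: [0.6347, 0.0508, 0.0143]
tool_rot: [-0.0, 0.707, 0.707, -0.0]
contact_force: [-0.1, 0.2, -0.8]
gripper_width: 0.88
grasp_force: 0.0
```

play_rows(commands=[[0,0,-15,0,0,0],[0,0,-35,0,0,0],[0,0,-40,0,0,0],[0,0,-40,0,0,0],[0,0,-35,0,0,0]])

```text
time: 20.05
tool_pos: [0.6354, 0.0508, 0.1838]
tool_rot: [0.001, 0.707, 0.707, 0.001]
contact_force: [0.9, -0.4, -0.7]
gripper_width: 0.879
grasp_force: 0.0
```

play_rows(commands=[[10,-20,0,0,0,0],[15,-30,0,0,0,0],[15,-30,0,0,0,0],[15,-30,0,0,0,0],[15,-30,0,0,0,0]])

```text
time: 20.47
tool_pos: [0.4938, 0.1213, 0.1807]
tool_rot: [0.0, 0.707, 0.707, 0.0]
contact_force: [-0.9, 0.4, 0.5]
gripper_width: 0.875
grasp_force: 0.0
```

play_rows(commands=[[15,-30,0,0,0,0],[13,-27,0,0,0,0],[0,0,15,0,0,0],[0,0,15,0,0,0],[0,0,0,0,0,0]])

```text
time: 20.88
tool_pos: [0.436, 0.149, 0.148]
tool_rot: [-0.001, 0.707, 0.707, -0.001]
contact_force: [0.0, 0.1, -0.3]
gripper_width: 0.878
grasp_force: 0.0
```

play_rows(commands=[[0,0,0,0,0,0],[0,0,0,0,0,0]])

```text
time: 21.05
tool_pos: [0.4387, 0.1489, 0.151]
tool_rot: [0.0, 0.707, 0.707, 0.001]
contact_force: [0.8, 0.2, 0.2]
gripper_width: 0.879
grasp_force: 0.0
```

Run:
```python
from plant import manip, imaging
import cv2,numpy as np
print(manip.state()["tool_pos"])
o=[]
for n,u,v in(("top",200,120),("side",180,130)):
    f=imaging.grab_frame(n)["image"][v:v+130,u:u+130,::-1]
    o.append(cv2.resize(f,None,fx=3,fy=3,interpolation=cv2.INTER_CUBIC))
cv2.imwrite("pics/or1.png",np.hstack(o))
```

```text
[0.43869517 0.1488963  0.15100259]
```

View pics/or1.png

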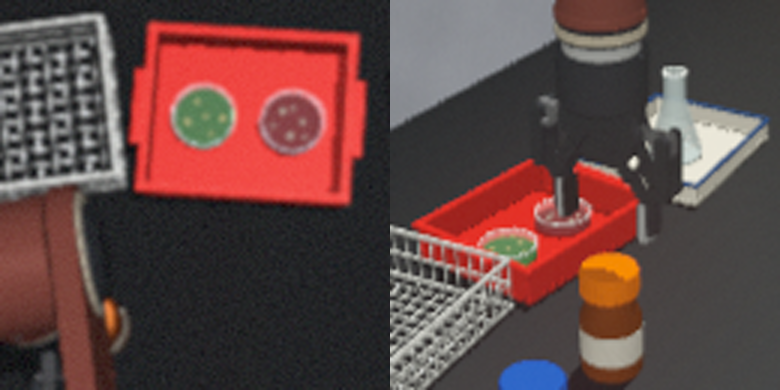

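Both dishes lie flat side by side in the red tray, and the gripper is centred over the orange cap (side 253,218). Next I descend and grip.

play_rows(commands=[[0,0,10,0,0,0],[0,0,18,0,0,0],[0,0,16,0,0,0],[0,0,12,0,0,0],[0,0,5,0,0,0]])

```text
time: 21.57
tool_pos: [0.4368, 0.1486, 0.0864]
tool_rot: [-0.001, 0.707, 0.707, -0.002]
contact_force: [0.3, -0.7, -0.1]
gripper_width: 0.879
grasp_force: 0.0
```

play_rows(commands=[[0,0,1,0,0,0],[0,0,0,0,0,0],[0,0,0,0,0,0]])

```text
time: 21.82
tool_pos: [0.4388, 0.149, 0.0887]
tool_rot: [0.0, 0.707, 0.707, 0.001]
contact_force: [0.5, -0.7, 0.1]
gripper_width: 0.876
grasp_force: 0.0
```

play_rows(commands=[[0,0,0,0,0,0],[0,0,0,0,0,0],[0,0,0,0,0,0],[0,0,0,0,0,0],[0,0,0,0,0,0]], hand=40)

```text
time: 22.23
tool_pos: [0.4392, 0.1491, 0.0892]
tool_rot: [0.001, 0.707, 0.707, 0.001]
contact_force: [0.6, 0.1, 5.0]
gripper_width: 0.589
grasp_force: 63.0
```

play_rows(commands=[[0,0,0,0,0,0],[0,0,0,0,0,0]])

```text
time: 22.4
tool_pos: [0.4392, 0.1491, 0.0891]
tool_rot: [0.001, 0.707, 0.707, 0.001]
contact_force: [0.8, -0.4, 6.4]
gripper_width: 0.589
grasp_force: 63.0
```

play_rows(commands=[[0,0,-6,0,0,0],[0,0,-18,0,0,0],[0,0,-30,0,0,0],[0,0,-30,0,0,0],[0,0,-18,0,0,0]])

```text
time: 22.82
tool_pos: [0.4382, 0.149, 0.1919]
tool_rot: [0.0, 0.707, 0.707, 0.0]
contact_force: [0.8, -0.1, -1.8]
gripper_width: 0.593
grasp_force: 63.1
```

play_rows(commands=[[2,12,0,0,0,0],[4,22,0,0,0,0],[5,27,0,0,0,0],[5,27,0,0,0,0],[5,27,0,0,0,0]])

```text
time: 23.23
tool_pos: [0.5531, 0.1699, 0.1883]
tool_rot: [-0.001, 0.707, 0.707, -0.001]
contact_force: [0.5, -0.3, -2.4]
gripper_width: 0.591
grasp_force: 63.4
```

play_rows(commands=[[5,27,0,0,0,0],[5,27,0,0,0,0],[3,20,0,0,0,0],[2,12.5,0,0,0,0],[0,0,0,0,0,0]])

```text
time: 23.65
tool_pos: [0.6405, 0.1847, 0.1879]
tool_rot: [-0.001, 0.707, 0.707, -0.001]
contact_force: [-1.0, -0.5, -2.9]
gripper_width: 0.591
grasp_force: 63.5
```

play_rows(commands=[[0,0,10,0,0,0],[0,0,20,0,0,0],[0,0,20,0,0,0],[0,0,15,0,0,0],[0,0,10,0,0,0]])

```text
time: 24.07
tool_pos: [0.6369, 0.1845, 0.1111]
tool_rot: [-0.002, 0.707, 0.707, -0.002]
contact_force: [-0.1, 0.2, -2.9]
gripper_width: 0.59
grasp_force: 63.5
```

play_rows(commands=[[0,0,6,0,0,0],[0,0,4,0,0,0],[0,0,0,0,0,0],[0,0,0,0,0,0]])

```text
time: 24.4
tool_pos: [0.6401, 0.1849, 0.1057]
tool_rot: [0.0, 0.707, 0.707, 0.001]
contact_force: [0.9, 0.3, -2.5]
gripper_width: 0.593
grasp_force: 63.5
```

play_rows(commands=[[0,0,3,0,0,0],[0,0,3,0,0,0],[0,0,2,0,0,0],[0,0,0,0,0,0],[0,0,0,0,0,0]])

```text
time: 24.82
tool_pos: [0.64, 0.1849, 0.0972]
tool_rot: [0.0, 0.707, 0.707, 0.0]
contact_force: [1.9, 0.7, -0.4]
gripper_width: 0.587
grasp_force: 63.6
```

play_rows(commands=[[0,0,0.5,0,0,0],[0,0,0.5,0,0,0],[0,0,0,0,0,0],[0,0,0,0,0,0]])

```text
time: 25.15
tool_pos: [0.6401, 0.1849, 0.0971]
tool_rot: [0.0, 0.707, 0.707, 0.0]
contact_force: [-1.7, -0.4, 5.9]
gripper_width: 0.584
grasp_force: 64.3
```

play_rows(commands=[[0,0,0,0,0,0],[0,0,0,0,0,0],[0,0,0,0,0,0],[0,0,0,0,0,0]], hand=70)

```text
time: 25.48
tool_pos: [0.6394, 0.1848, 0.0953]
tool_rot: [-0.0, 0.707, 0.707, -0.0]
contact_force: [-0.4, 0.3, 1.2]
gripper_width: 0.815
grasp_force: 0.0
```

play_rows(commands=[[0,0,-8,0,0,0],[0,0,-20,0,0,0],[0,0,-30,0,0,0],[0,0,-30,0,0,0],[0,0,-15,0,0,0]])

```text
time: 25.9
tool_pos: [0.6414, 0.1851, 0.204]
tool_rot: [0.002, 0.707, 0.707, 0.003]
contact_force: [-0.2, 0.4, 0.8]
gripper_width: 0.82
grasp_force: 0.0
```

play_rows(commands=[[9,-17,0,0,0,0],[15,-28.5,0,0,0,0],[15,-28.5,0,0,0,0],[15,-28.5,0,0,0,0],[15,-28.5,0,0,0,0]])

```text
time: 26.32
tool_pos: [0.5073, 0.2543, 0.1986]
tool_rot: [-0.0, 0.707, 0.707, -0.0]
contact_force: [0.1, 0.4, -0.9]
gripper_width: 0.822
grasp_force: 0.0
```

play_rows(commands=[[15,-28.5,0,0,0,0],[15,-28.5,0,0,0,0],[15,-28.5,0,0,0,0],[14.5,-27,0,0,0,0],[0,0,0,0,0,0]])

```text
time: 26.73
tool_pos: [0.3923, 0.3152, 0.1985]
tool_rot: [-0.001, 0.706, 0.708, -0.0]
contact_force: [-0.1, -0.9, 0.4]
gripper_width: 0.819
grasp_force: 0.0
```

play_rows(commands=[[0,0,15,0,0,0],[0,0,20,0,0,0],[0,0,12,0,0,0],[0,0,0,0,0,0],[0,0,0,0,0,0]])

```text
time: 27.15
tool_pos: [0.396, 0.3129, 0.151]
tool_rot: [-0.0, 0.707, 0.707, -0.001]
contact_force: [0.2, -0.5, 1.0]
gripper_width: 0.82
grasp_force: 0.0
```

Run:
```python
from plant import manip, imaging
import cv2,numpy as np
print(manip.state()["tool_pos"])
o=[]
for n,u,v in(("top",130,120),("side",150,180)):
    f=imaging.grab_frame(n)["image"][v:v+130,u:u+130,::-1]
    o.append(cv2.resize(f,None,fx=3,fy=3,interpolation=cv2.INTER_CUBIC))
cv2.imwrite("pics/bl1.png",np.hstack(o))
```

```text
[0.39595134 0.31294517 0.15098362]
```

View pics/bl1.png

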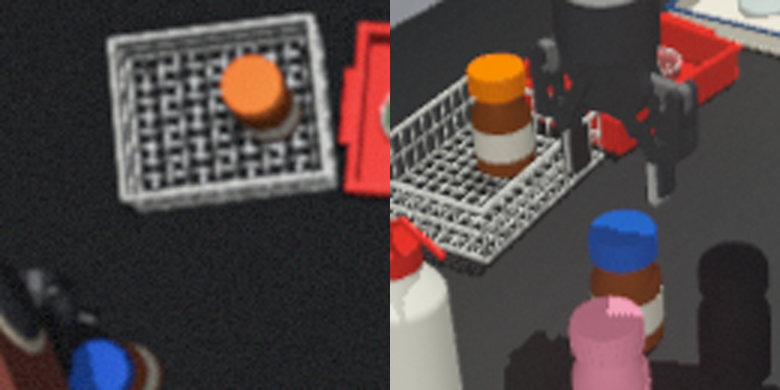

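The orange bottle stands in the basket. The gripper straddles the blue cap (side about 226,254 by pixel), clear of the black and pink look-alikes, so I descend.

play_rows(commands=[[0,0,10,0,0,0],[0,0,18,0,0,0],[0,0,16,0,0,0],[0,0,12,0,0,0],[0,0,5,0,0,0]])

```text
time: 27.67
tool_pos: [0.3953, 0.3128, 0.0888]
tool_rot: [-0.0, 0.707, 0.707, -0.001]
contact_force: [0.2, -0.6, 0.5]
gripper_width: 0.821
grasp_force: 0.0
```

play_rows(commands=[[0,0,1,0,0,0],[0,0,0,0,0,0],[0,0,0,0,0,0]])

```text
time: 27.92
tool_pos: [0.3969, 0.3138, 0.0908]
tool_rot: [0.0, 0.707, 0.707, 0.001]
contact_force: [0.2, 0.2, 0.2]
gripper_width: 0.821
grasp_force: 0.0
```

play_rows(commands=[[0,0,0,0,0,0],[0,0,0,0,0,0],[0,0,0,0,0,0],[0,0,0,0,0,0],[0,0,0,0,0,0]], hand=40)

```text
time: 28.33
tool_pos: [0.397, 0.314, 0.0913]
tool_rot: [0.0, 0.707, 0.707, 0.001]
contact_force: [-1.4, -0.0, 6.1]
gripper_width: 0.59
grasp_force: 62.4
```

play_rows(commands=[[0,0,0,0,0,0],[0,0,0,0,0,0]])

```text
time: 28.5
tool_pos: [0.397, 0.314, 0.0913]
tool_rot: [0.0, 0.707, 0.707, 0.001]
contact_force: [-0.9, 0.7, 5.5]
gripper_width: 0.59
grasp_force: 62.4
```

play_rows(commands=[[0,0,-6,0,0,0],[0,0,-18,0,0,0],[0,0,-30,0,0,0],[0,0,-30,0,0,0],[0,0,-18,0,0,0]])

```text
time: 28.92
tool_pos: [0.3968, 0.3137, 0.1947]
tool_rot: [0.0, 0.707, 0.707, 0.001]
contact_force: [0.6, 0.3, -0.8]
gripper_width: 0.59
grasp_force: 62.6
```

play_rows(commands=[[-3,15,0,0,0,0],[-5,25,0,0,0,0],[-6.5,30,0,0,0,0],[-6.5,30,0,0,0,0],[-6.5,30,0,0,0,0]])

```text
time: 29.33
tool_pos: [0.5269, 0.2853, 0.1912]
tool_rot: [-0.0, 0.707, 0.707, -0.001]
contact_force: [0.0, -0.1, -1.5]
gripper_width: 0.59
grasp_force: 62.7
```

play_rows(commands=[[-6.5,30,0,0,0,0],[-6.5,30,0,0,0,0],[-5,25,0,0,0,0],[-4,20,0,0,0,0],[0,0,0,0,0,0]])

```text
time: 29.75
tool_pos: [0.6338, 0.2621, 0.1908]
tool_rot: [0.0, 0.708, 0.706, -0.0]
contact_force: [0.2, -0.5, -0.2]
gripper_width: 0.593
grasp_force: 63.0
```

play_rows(commands=[[0,0,10,0,0,0],[0,0,20,0,0,0],[0,0,20,0,0,0],[0,0,15,0,0,0],[0,0,10,0,0,0]])

```text
time: 30.17
tool_pos: [0.6285, 0.2637, 0.1133]
tool_rot: [-0.001, 0.707, 0.707, -0.002]
contact_force: [-0.2, -1.0, -2.1]
gripper_width: 0.59
grasp_force: 63.0
```

play_rows(commands=[[0,0,6,0,0,0],[0,0,4,0,0,0],[0,0,0,0,0,0],[0,0,0,0,0,0]])

```text
time: 30.5
tool_pos: [0.6316, 0.2641, 0.1077]
tool_rot: [0.0, 0.707, 0.707, 0.001]
contact_force: [0.4, -0.3, -0.9]
gripper_width: 0.595
grasp_force: 63.0
```

play_rows(commands=[[0,0,3,0,0,0],[0,0,3,0,0,0],[0,0,2,0,0,0],[0,0,0,0,0,0],[0,0,0,0,0,0]])

```text
time: 30.92
tool_pos: [0.6315, 0.2639, 0.0994]
tool_rot: [0.0, 0.707, 0.707, 0.0]
contact_force: [-0.7, 0.3, 0.9]
gripper_width: 0.588
grasp_force: 62.8
```

play_rows(commands=[[0,0,0.5,0,0,0],[0,0,0.5,0,0,0],[0,0,0,0,0,0],[0,0,0,0,0,0]])

```text
time: 31.25
tool_pos: [0.6316, 0.2641, 0.0994]
tool_rot: [0.0, 0.707, 0.707, 0.0]
contact_force: [-2.5, -0.6, 5.5]
gripper_width: 0.589
grasp_force: 63.5
```

Contact, so I release, back off and check.

play_rows(commands=[[0,0,0,0,0,0],[0,0,0,0,0,0],[0,0,0,0,0,0],[0,0,0,0,0,0]], hand=70)

```text
time: 31.58
tool_pos: [0.631, 0.2637, 0.0974]
tool_rot: [-0.0, 0.707, 0.707, -0.0]
contact_force: [-0.6, 0.5, 0.5]
gripper_width: 0.818
grasp_force: 0.0
```

play_rows(commands=[[0,0,-8,0,0,0],[0,0,-20,0,0,0],[0,0,-35,0,0,0],[0,0,-40,0,0,0],[0,0,-35,0,0,0]])

```text
time: 32.0
tool_pos: [0.631, 0.2638, 0.2382]
tool_rot: [0.0, 0.707, 0.707, 0.0]
contact_force: [0.9, 1.1, 0.8]
gripper_width: 0.819
grasp_force: 0.0
```

play_rows(commands=[[-20,-35,0,0,0,0],[-20,-35,0,0,0,0],[-20,-35,0,0,0,0],[-20,-35,0,0,0,0],[-20,-35,0,0,0,0]])

```text
time: 32.42
tool_pos: [0.4545, 0.1632, 0.2361]
tool_rot: [0.0, 0.707, 0.707, 0.0]
contact_force: [0.3, -0.6, 1.2]
gripper_width: 0.819
grasp_force: 0.0
```

play_rows(commands=[[0,0,0,0,0,0],[0,0,0,0,0,0],[0,0,0,0,0,0],[0,0,0,0,0,0]])

```text
time: 32.75
tool_pos: [0.4574, 0.1643, 0.2369]
tool_rot: [0.0, 0.707, 0.707, 0.001]
contact_force: [0.3, 0.2, -1.1]
gripper_width: 0.822
grasp_force: 0.0
```

Run:
```python
from plant import manip, imaging
import cv2,numpy as np
print(manip.state()["tool_pos"])
o=[]
for n,u,v in(("top",150,110),("side",100,140)):
    f=imaging.grab_frame(n)["image"][v:v+140,u:u+266,::-1]
    o.append(cv2.resize(f,None,fx=3,fy=2.1*3/2.1,interpolation=cv2.INTER_CUBIC)[:, :798])
im=np.vstack(o); cv2.imwrite("pics/end.png",cv2.resize(im,(570,600)))
```

```text
[0.45735754 0.16428808 0.23687645]
```

View pics/end.png

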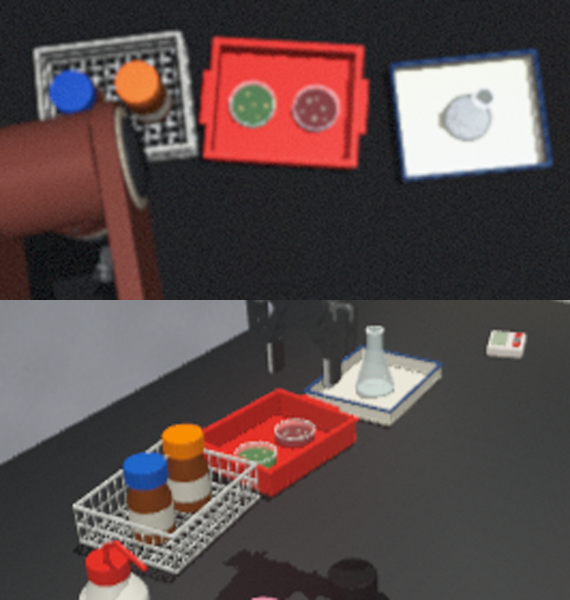

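All five pieces stand or lie in their places: bottles upright in the basket, dishes flat in the red tray and the flask in the white tray. The wash bottle and timer are untouched.

```bash
python3 -c "
from plant import manip
print(manip.job_done())"
```

```text
the job is handed in; nothing more can be done
None
```

I placed both dishes in the red tray, both bottles in the wire basket and the flask in the white tray, left the wash bottle and timer alone, and handed the job in at about 33 s (the hand-in returned no verdict).

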